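Tip a flat bar out of the slotted stock box and nip it in the drill vice

ROBOT

A 6-joint arm with a two-finger parallel gripper is mounted at the origin on a cart in front of the work surface, level with it; the furniture and walls round the work are solid. World frame = base frame: x ahead of the robot, y to its left, z up, the work surface at z = 0. Lengths are in m, angles in rad, forces in N, time in s.
With the tool pointing down it reaches from about 0.35 to 0.975 m from the base axis. Payload 7.1 kg.
Tool frame: the origin (TCP) lies midway between the tips of the shut fingers; the grasp point (between the pads) lies r.tcp_to_grasp behind it (r.tcp_to_grasp is the distance from the TCP to the grasp point, in m); x points along the fingers, y is the direction in which the jaws open and shut, and the axes are right-handed (so a half turn about x gives the same grasp; the last joint's range is limited). The gripper opens to 88 mm and grips with 3 to 60 N. Pads are 20 mm wide; open, the fingers measure 115 mm over their backs; the gripper's body (75 mm by 178 mm) begins 61 mm behind the grasp point.
Start: joints at [1.173, 0.423, 1.63, -0, 1.089, -0.019], TCP at [0.231, 0.581, 0.189] pointing down, gripper open.
Joint ranges: [-3, 3], [-0.9, 2.11], [0.09, 2.58], [-1.31, 4.45], [0.11, 2.69], [-2.54, 2.54]. Speed limits (rad/s): [2.39, 2.39, 3.01, 3.14, 3.14, 3.14].

INTERFACE

Orientations are given as a unit quaternion [x, y, z, w].
In Python, from plant import r gives the robot as it stands.
- The arm moves only by the tool servo_tool, never from a script. Its argument "motion" is a list of rows, each a list of 7 numbers: the shift along the tool's x, y, z in mm, then the turn, a rotation vector about the tool's x, y, z in degrees, then the opening, from 0 (shut) to 1 (fully open). A call has 1 to 20 rows; each row is the pose to reach, as a shift and turn from the pose commanded when the call began, along the tool's axes at that moment; what a row does not reach only later rows make up. A row lasts 1/10 s, in which the tool goes at most 50 mm and 8.59 degrees, less where a joint would pass 70% of its speed; a pose out of reach is approached as far as the arm can. A call with a gripper value outside its range is refused whole. The fingers move at their own pace and stop on an object; the grip force is fixed at half the most. Time passes only in rows, so rows that repeat a pose let the fingers close. It gives the time, the measured TCP pose, the force and the opening at its end, in the units of the state.
- r.state(): the state, without advancing time (a new reading comes with each control period).
- r.get_image(name): name is "scene" or "top" or "wrist"; returns a dict with "img" (400x640x3 uint8, blue, green, red), "K" (3x3 intrinsics, pixels), "rvec" (rotation vector, rad) and "tvec" (3), from world to camera coordinates, as OpenCV has them. Camera axes: x right, y down, z forward; pixel columns grow to the right and rows downward; lengths in m; the calibration is good to about 2 mm. A picture is of the moment at which its call begins. There is no depth.
- r.sign_off(): hands the job in, once; it reports no verdict.
The state is a dict: "time_s": time; "joint_pos": joint angles; "dq": joint speeds; "joint_efforts": joint torques, N m; "position": TCP position; "eef_rot": TCP orientation; "ft_force": force on the tool from outside, world axes, zero at the start; "torque": the same for the moment, N m; "gripper_width": opening from 0.0 (shut) to 1.0 (fully open).
Only numpy, scipy, OpenCV 4.12 (cv2) and the standard library are available. Lean on these libraries where they do the work, as an engineer would, in place of code of your own. Each camera call takes 0.05 s, during which the arm holds its last target. There are 200 camera calls.

TASK

The wide flat bar is wanted in the drill vice for drilling. Draw it out of the stock box through its slot, tipping its end up so that it rides over the upturned steel keeper in front of it, lay it flat on the vice's two guide rods, between the jaws and about centred along them, and then push the front jaw up until the bar is nipped between the jaws. Leave the narrow square bar in the box.

Things in the scene. Friction and masses are not known exactly. Their poses are not given: they have to be found in the camera images.
- stock_box: Closed wooden box for bar stock, fixed, lid shut: 192 mm wide (y), 150 deep (x -75 to 75), 82 high; tape and pencil on the lid (to 150 mm). Origin: centre of its underside on the table, z up; the slotted front wall faces -x. Its floor, z = 26 mm, runs back to x = +66. Out of the front wall, only a narrow steel keeper strap lies under each bar.
- slot_sill (a point): Outer lower edge of the front wall's slots, half-way between them; box frame (-75, 0, 26) mm, box axes. The wall is 9 mm thick. Two equal slots, centres at y = +38 and -38 mm, each 34 mm wide and 33 mm high (z 26 to 59, level with the floor inside): room to raise a 15 mm bar only 18 mm in the slot.
- keeper_top (a point): Half-way between the tops of the two keepers; box frame (-153.5, 0, 46.5) mm, box axes. Each keeper, at y = +38 and -38, is a fixed steel strap 12 mm wide, 3 thick, under the bar (z 23 to 26), turned up at x -152 to z 46.5: 20.5 mm to clear, more than a level bar can rise. With its tail on the floor, raise the outer end to a slope of 1 in 9 (1 in 10 to 1 in 7.5), then draw along the bar.
- wide_bar_center (a point): Centre of the wide flat bar: loose, plain aluminium, 200 mm long (its x), 25 wide (y), 15 thick (z), about 0.2 kg. It lies flat on the box floor in one of the two slots (either one), its x along the box's x; about 65 mm of it stands out of the front wall, sides free (fingers may reach down past the 12 mm strap under it), its end just behind the keeper.
- square_bar_center (a point): Centre of the narrow square bar: loose, plain aluminium, 200 mm long (its x), 15 by 15 mm, lying the same way in the other slot. It stays there.
- vice: Blue drill vice fixed to the table, 201 x 108 x 72 mm. Origin on the table, z up; the jaws run along its y (-37 to +37 mm); the front jaw and screw are on its -x side. Fixed jaw face at x = +67 mm (plate z 43 to 69, top 71). Two round guide rods along x at y = +24 and -24 mm, tops at z = 35: the bar lies across them. Feet 8 mm high reach y = +-54.
- vice_seat (a point): Point at (54, 0, 35) mm in the vice's frame, vice axes: where the middle of the wide bar's underside is when the bar is nipped, its length along y.
- vice_jaw (a joint): Slide of the front jaw, m: positive = open, range -0.020 to 0.012. The gap between the jaw faces is 34 mm + its value: about -0.009 with the 25 mm bar nipped. Quick-slide jaw: pushed towards the vice's +x it slides with about 2 N of friction and stays where left; the cross handle need not be turned.
- jaw_push (a point): Point on the front (-x) side of the moving jaw, on its centre line, 66 mm above the table (the jaw's top is at 72), 32 mm in front of its jaw face; moves with the jaw. In front of it is room for shut fingers: the fixed front block (34 mm + or - the joint's value away) is only 57 mm high and the screw and its collar lie below z 58. Push here towards the vice's +x.

How it is judged:
By the outcome, as a careful person would: the job done as asked, in the order asked, and still so for the second after the job is handed in, with the robot touching nothing.
It also fails if it takes over 53 s, if anything falls off the work surface, if the arm or the gripper's body presses on something with over 40 N, if the wrist force passes 120 N, or if a joint passes its speed limit or range.

## Working session

There is one attempt and no reset: what is moved stays moved. The work goes in short steps, Python scripts to look and compute and a tool call to move; the robot and the scene stay as the last step left them, time stands still between calls to the robot, and variables do not carry over. Pictures are saved under pics/ and viewed, about 8 in all and at most 12, crops included, and the job is handed in when it is done.

Besides the shell and the picture viewer there is one more tool, called after ">>>" as name(argument=value, ...) on one line, values as JSON. servo_tool: Moves the arm, as the interface text tells. Its arguments: {"type":"object","properties":{"motion":{"type":"array"}},"required":["motion"]}

```bash
mkdir -p pics; ls; cat > h.py <<'E'
from plant import r
import numpy as np, cv2
from scipy.spatial.transform import Rotation as R
def cam(n):
    d=r.get_image(n); d['R']=cv2.Rodrigues(np.array(d['rvec'],float))[0]; d['t']=np.array(d['tvec'],float).ravel(); d['K']=np.array(d['K'],float); return d
def ray(d,u,v,z):
    w=d['R'].T@(np.linalg.inv(d['K'])@[u,v,1]); c=-d['R'].T@d['t']
    return c+w*(z-c[2])/w[2]
def proj(d,p):
    q=(d['R']@np.asarray(p,float).T).T+d['t']; q=q@d['K'].T; return q[...,:2]/q[...,2:]
E
python3 - <<'E'
from h import *
a=cam('scene');b=cam('top')
import pickle; pickle.dump((a,b),open('ab.pkl','wb'))
cv2.imwrite('pics/s0.png',a['img']);cv2.imwrite('pics/t0.png',b['img'])
for d in(a,b): print(-d['R'].T@d['t'], d['K'][0,0])
print(r.state(), r.tcp_to_grasp)
E
```

```text
pics
[ 0.09662547 -0.99116884  0.45929324] 426.90377465849633
[ 0.37145795 -0.29102034  0.9535909 ] 495.66707178028787
{'time_s': 0.1, 'joint_pos': array([ 1.17299529e+00,  4.23788496e-01,  1.63060518e+00, -9.01130996e-06,
        1.08860530e+00, -1.90275246e-02]), 'dq': array([-5.06249223e-04, -1.01384556e-05, -1.65799211e-03, -4.59930074e-04,
        1.51795044e-03, -1.76345273e-03]), 'joint_efforts': array([-9.42306215e-04, -5.45611954e+01, -2.74322069e+01,  6.44204859e-02,
        1.87440118e-02, -3.75275056e-05]), 'position': array([0.23089398, 0.5801924 , 0.18876773]), 'eef_rot': array([ 0.13262903,  0.69456384, -0.1336031 ,  0.69436361]), 'ft_force': array([-0.31191229, -0.8941617 , -0.39776353]), 'torque': array([ 0.00069953, -0.02271732,  0.00688153]), 'gripper_width': 1.0037457474075422} 0.0187
```

View pics/s0.png

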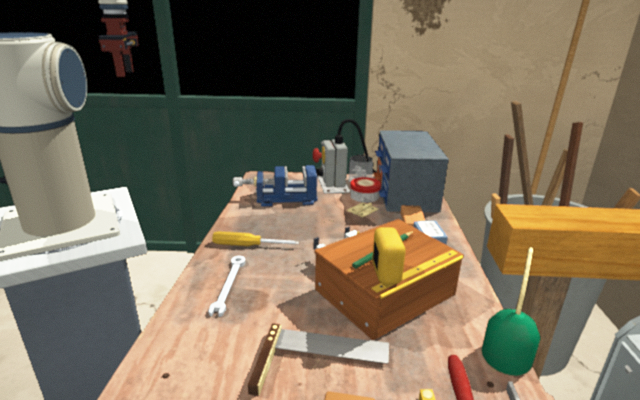

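View pics/t0.png

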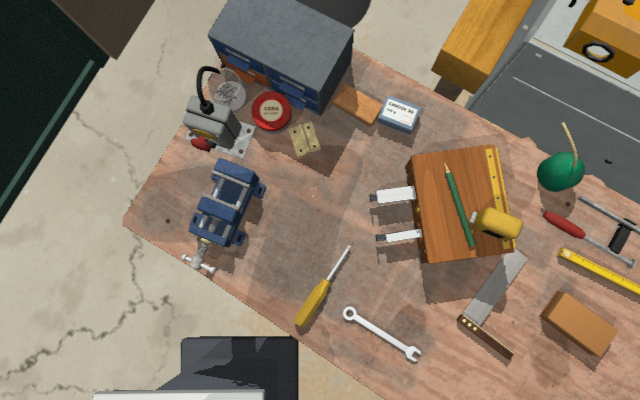

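The scene picture shows the box at about (390,275) and the vice at (287,187). In the top picture the bars stand out at (392,195), the wide one, and (400,237). The vice is at (226,200).

```bash
python3 - <<'E'
import pickle,cv2,numpy as np
a,b=pickle.load(open('ab.pkl','rb'))
f=lambda i,x,y,w,h,k:cv2.resize(i[y:y+h,x:x+w],None,fx=k,fy=k,interpolation=cv2.INTER_CUBIC)
c1=f(b['img'],360,140,160,130,5);cv2.imwrite('pics/c1.png',c1)
c2=np.hstack([f(b['img'],180,150,90,130,4.5)[:585],f(a['img'],225,160,98,146,4)[:584].copy() if 0 else np.zeros((585,1,3),np.uint8)])
cv2.imwrite('pics/c2.png',c2)
E
```

```text
(no output)
```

View pics/c1.png

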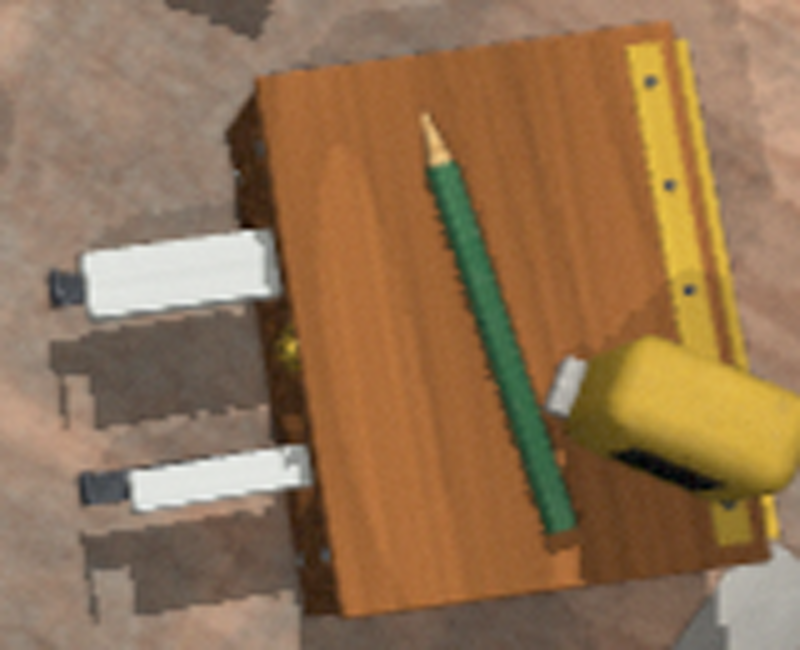

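View pics/c2.png

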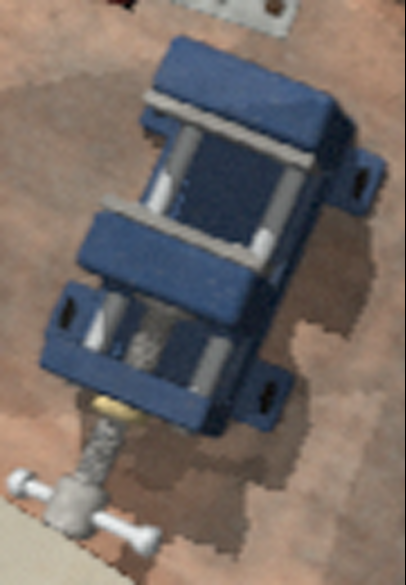

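```bash
python3 - <<'E'
import pickle
from h import *
a,b=pickle.load(open('ab.pkl','rb'))
np.set_printoptions(precision=4,suppress=True)
P=lambda x,y,z:ray(b,360+x/5-.4,140+y/5-.4,z)
V=lambda x,y,z:ray(b,180+x/4.5-.4,150+y/4.5-.4,z)
fl,fr,br,bl=[P(*p,.082) for p in[(258,78),(343,615),(773,565),(668,22)]]
print('box',fl,fr,br,bl,'w',np.linalg.norm(fl-fr),np.linalg.norm(bl-br),'d',np.linalg.norm(fl-bl),np.linalg.norm(fr-br))
cb=(fl+fr+br+bl)/4; ex=(bl+br-fl-fr); ey=(fl+bl-fr-br)
yx=np.arctan2(ex[1],ex[0]); yy=np.arctan2(ey[1],ey[0])-np.pi/2
print('c',cb,'yaw',np.degrees([yx,yy]))
w=[P(*p,.041) for p in[(82,255),(92,318),(268,232),(280,295)]]
print('wide',w, np.linalg.norm(w[0]-w[1]), 'end', (w[0]+w[1])/2,'dir',np.degrees(np.arctan2(*((w[2]+w[3]-w[0]-w[1])[[1,0]]))))
print('keeper', P(52,289,.0465),P(82,488,.0465))
w=[P(*p,.041) for p in[(130,475),(137,510),(305,447),(310,482)]]
print('sq end',(w[0]+w[1])/2)
f1,f2,m1,m2=V(148,95,.069),V(314,160,.069),V(103,200,.069),V(268,266,.069)
print('vice',f1,f2,m1,m2,np.linalg.norm(f1-f2),np.linalg.norm(m1-m2),'yawy',np.degrees(np.arctan2(*(f1-f2)[[1,0]])),np.degrees(np.arctan2(*(m1-m2)[[1,0]])),'gap',np.linalg.norm((f1+f2-m1-m2)/2))
e=(f1+f2)/2-(m1+m2)/2; print('ex deg',np.degrees(np.arctan2(e[1],e[0])))
for n,p in dict(fbl=(175,38),fbr=(342,105),mfl=(78,258),mfr=(240,325)).items(): print(n,V(*p,.071))
E
```

```text
box [ 0.5744 -0.4387  0.082 ] [ 0.3828 -0.4612  0.082 ] [ 0.3982 -0.6111  0.082 ] [ 0.5926 -0.5862  0.082 ] w 0.19289571296414748 0.19599645936033216 d 0.14864614461140574 0.1507581093037319
c [ 0.487  -0.5243  0.082 ] yaw [-83.5733 -82.9958]
wide [array([ 0.5176, -0.3778,  0.041 ]), array([ 0.4939, -0.3809,  0.041 ]), array([ 0.5253, -0.4472,  0.041 ]), array([ 0.5015, -0.4507,  0.041 ])] 0.02391656173372333 end [ 0.5058 -0.3793  0.041 ] dir -83.7680130985772
keeper [ 0.5042 -0.3659  0.0465] [ 0.4306 -0.3749  0.0465]
sq end [ 0.429  -0.3943  0.041 ]
vice [ 0.5544 -0.0784  0.069 ] [ 0.5266 -0.146   0.069 ] [ 0.5116 -0.061   0.069 ] [ 0.4838 -0.1279  0.069 ] 0.0730947377748324 0.07242915000666103 yawy 67.68641298235829 67.46224425719888 gap 0.04634645659773554
ex deg -22.56973834218059
fbl [ 0.5773 -0.0895  0.071 ]
fbr [ 0.5486 -0.1575  0.071 ]
mfl [ 0.4879 -0.0519  0.071 ]
mfr [ 0.46   -0.1173  0.071 ]
```

```bash
cat >> h.py <<'E'
vyaw=np.radians(-22.45); vex=np.array([np.cos(vyaw),np.sin(vyaw),0]); vey=np.array([-vex[1],vex[0],0])
byaw=np.radians(-83.4); bex=np.array([np.cos(byaw),np.sin(byaw),0]); bey=np.array([-bex[1],bex[0],0])
E
python3 - <<'E'
import pickle
from h import *
a,b=pickle.load(open('ab.pkl','rb'))
np.set_printoptions(precision=4,suppress=True)
face=np.array([.5405,-.1122,0]); vo=face-.067*vex
print('vo',vo)
for uv,z in [((250,155),0),((215,152),0),((232,108),.1),((238,130),.1),((237,125),.15),((190,108),.1),((190,145),.1),((200,100),.15)]:
    p=ray(b,*uv,z); d=p-vo; print(uv,z,p,'vice',d@vex,d@vey, 'scene px',proj(a,p))
# check proj of vice model
def vp(x,y,z): return vo+x*vex+y*vey+[0,0,z]
img=cv2.resize(b['img'][150:280,180:270],None,fx=6,fy=6,interpolation=cv2.INTER_CUBIC)
sc=cv2.resize(a['img'][160:220,225:325],None,fx=4,fy=4,interpolation=cv2.INTER_CUBIC)
def L(im,d,o,k,p,q,c):
    p,q=[tuple(int(v) for v in (proj(d,x)-o+.4)*k) for x in(p,q)]; cv2.line(im,p,q,c,1)
for im,d,o,k in((img,b,(180,150),6),(sc,a,(225,160),4)):
    o=np.array(o)
    L(im,d,o,k,vp(.067,-.037,.069),vp(.067,.037,.069),(0,255,0))
    L(im,d,o,k,vp(.021,-.037,.069),vp(.021,.037,.069),(0,255,255))
    for s in(-.024,.024): L(im,d,o,k,vp(-.07,s,.035),vp(.067,s,.035),(0,0,255))
    L(im,d,o,k,vp(.054,-.1,.035),vp(.054,.1,.035),(255,0,255))
# box model
box=np.array([.487,-.5243,0])
def bp(x,y,z): return box+x*bex+y*bey+[0,0,z]
im2=cv2.resize(b['img'][170:260,360:440],None,fx=6,fy=6,interpolation=cv2.INTER_CUBIC);o=np.array((360,170))
for s in(.038,-.038):
    w=.0125 if s>0 else .0075
    for t in(-w,w): L(im2,b,o,6,bp(-.14,s+t,.041),bp(-.075,s+t,.041),(0,0,255))
    L(im2,b,o,6,bp(-.14,s-w,.041),bp(-.14,s+w,.041),(0,0,255))
    L(im2,b,o,6,bp(-.155,s-.006,.0465),bp(-.155,s+.006,.0465),(0,255,0))
L(im2,b,o,6,bp(-.075,-.096,.082),bp(-.075,.096,.082),(255,255,0))
out=np.zeros((780,1040,3),np.uint8); out[:780,:540]=img; out[:540,550:1030]=im2[:540]; out[540:780,550:950]=sc
cv2.imwrite('pics/o.png',cv2.resize(out,(800,600),interpolation=cv2.INTER_AREA))
E
```

```text
vo [ 0.4786 -0.0866  0.    ]
(250, 155) 0 [ 0.599  -0.1355  0.    ] vice 0.129996977121212 0.0008043699598847253 scene px [329.0916 195.9596]
(215, 152) 0 [ 0.6062 -0.0662  0.    ] vice 0.11015459448087346 0.06765264831776809 scene px [318.633 185.794]
(232, 108) 0.1 [ 0.6618 -0.1189  0.1   ] vice 0.18162306252677848 0.04011058915087723 scene px [348.0908 153.404 ]
(238, 130) 0.1 [ 0.621  -0.1301  0.1   ] vice 0.14823287358560627 0.014197990050502884 scene px [336.6241 157.1108]
(237, 125) 0.15 [ 0.615  -0.1378  0.15  ] vice 0.14565575750609785 0.004852090601140641 scene px [336.777  138.9369]
(190, 108) 0.1 [ 0.6631 -0.0434  0.1   ] vice 0.15403190676287332 0.1103885382306086 scene px [333.6394 145.0288]
(190, 145) 0.1 [ 0.595 -0.045  0.1  ] vice 0.09175706870750774 0.08290508876712899 scene px [311.577  148.7438]
(200, 100) 0.15 [ 0.6597 -0.0746  0.15  ] vice 0.16282204122168417 0.08032032906719752 scene px [339.1499 130.0935]
```

View pics/o.png

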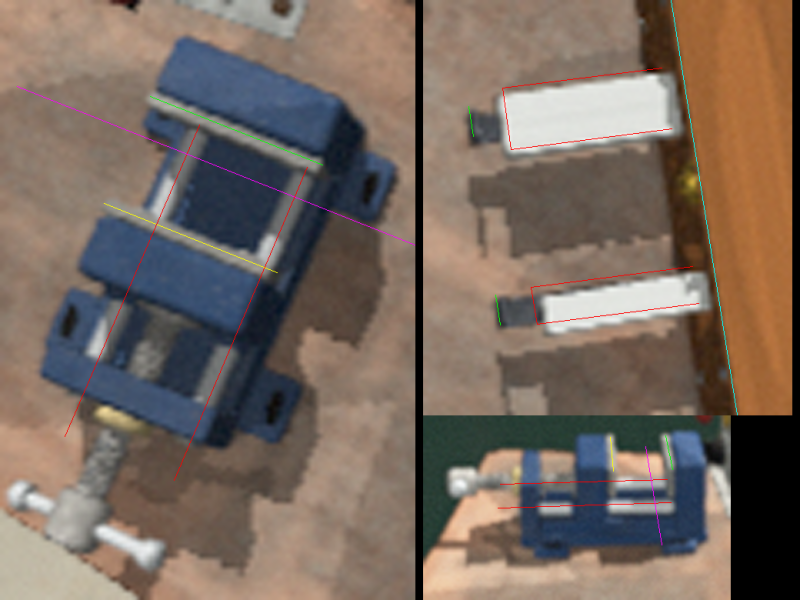

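The overlay shows the vice outline, at left and lower right, and the bars, at right, agreeing with my frames to about 2 to 4 mm. The wide bar is in the y=+38 slot, at crop (590,110). The vice is fully open.

```bash
cat >> h.py <<'E'
np.set_printoptions(precision=4,suppress=True)
TG=r.tcp_to_grasp
def down(psi):
    c,s=np.cos(psi),np.sin(psi); return np.array([[0,c,s],[0,s,-c],[-1,0,0.]])
def plan(g,Rt,g0=None,R0=None):
    "grasp-point target + orientation -> row from current (or given) pose"
    s=r.state(); 
    if R0 is None: R0=R.from_quat(s['eef_rot']).as_matrix(); p0=s['position']
    else: p0=np.asarray(g0)+TG*R0[:,0]
    p=np.asarray(g)+TG*Rt[:,0]; d=R0.T@(p-p0)*1000; w=np.degrees(R.from_matrix(R0.T@Rt).as_rotvec())
    n=max(np.linalg.norm(d)/50,np.linalg.norm(w)/8.59); print(np.round(np.r_[d,w],1),'rows>=%.1f'%n)
def st():
    s=r.state(); M=R.from_quat(s['eef_rot']).as_matrix(); print('t',s['time_s'],'grasp',s['position']-TG*M[:,0],'\nM',M,'\nq',s['joint_pos'],'F',s['ft_force'],'T',s['torque'],'w',s['gripper_width'])
E
python3 - <<'E'
from h import *
st()
s=r.state();M=R.from_quat(s['eef_rot']).as_matrix();psi=np.degrees(np.arctan2(M[1,1],M[0,1]));print('psi',psi)
for p in (6.6,186.6):
    plan([.511,-.424,.15],down(np.radians(p)))
E
```

```text
t 0.1 grasp [0.2309 0.5802 0.2075] 
M [[-0.0005  0.3698  0.9291]
 [-0.0013  0.9291 -0.3698]
 [-1.     -0.0014 -0.    ]] 
q [ 1.173   0.4238  1.6306 -0.      1.0886 -0.019 ] F [-0.3119 -0.8942 -0.3978] T [ 0.0007 -0.0227  0.0069] w 1.0037457474075422
psi 68.29811709748162
[  58.6 -829.4  631.6   61.7    0.     0.1] rows>=20.9
[  58.6 -829.4  631.6 -118.3   -0.1    0. ] rows>=20.9
```

```bash
python3 - <<'E'
from h import *
plan([.43,-.05,.30],down(np.radians(-52)))
E
```

```text
[ -91.8 -512.   418.   120.3    0.1    0. ] rows>=14.0
```

>>> servo_tool(motion=[[-92, -512, 418, 120, 0, 0, 1], [-92, -512, 418, 120, 0, 0, 1], [-92, -512, 418, 120, 0, 0, 1], [-92, -512, 418, 120, 0, 0, 1], [-92, -512, 418, 120, 0, 0, 1], [-92, -512, 418, 120, 0, 0, 1], [-92, -512, 418, 120, 0, 0, 1], [-92, -512, 418, 120, 0, 0, 1], [-92, -512, 418, 120, 0, 0, 1], [-92, -512, 418, 120, 0, 0, 1], [-92, -512, 418, 120, 0, 0, 1], [-92, -512, 418, 120, 0, 0, 1], [-92, -512, 418, 120, 0, 0, 1], [-92, -512, 418, 120, 0, 0, 1], [-92, -512, 418, 120, 0, 0, 1], [-92, -512, 418, 120, 0, 0, 1], [-92, -512, 418, 120, 0, 0, 1], [-92, -512, 418, 120, 0, 0, 1]])

```text
time_s: 1.9
position: [0.4297, -0.0484, 0.2812]
eef_rot: [-0.667, -0.233, 0.668, -0.233]
ft_force: [-0.4, -2.0, 0.0]
gripper_width: 0.998
```

```bash
python3 - <<'E'
from h import *
import pickle
st(); w=cam('wrist'); pickle.dump(w,open('w1.pkl','wb')); cv2.imwrite('pics/w1.png',w['img']); print('cam',-w['R'].T@w['t'])
plan([.511,-.424,.15],down(np.radians(-173.4)))
E
```

```text
t 1.9 grasp [ 0.4297 -0.0484  0.2999] 
M [[-0.0006  0.6224 -0.7827]
 [ 0.0002 -0.7827 -0.6224]
 [-1.     -0.0005  0.0003]] 
q [-0.1399  0.0188  1.9309  0.0001  1.1926  0.759 ] F [-0.3679 -2.0029  0.0306] T [-0.0988  0.1525 -0.011 ] w 0.9977687333935952
cam [0.4933 0.0019 0.4759]
[149.9 344.6 170.  121.9   0.   -0. ] rows>=14.2
```

View pics/w1.png

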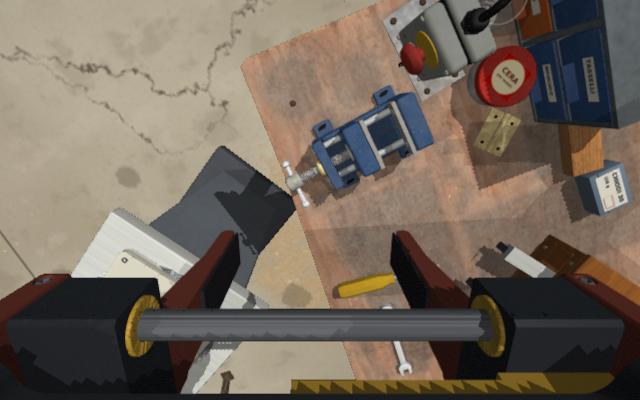

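The vice is seen clearly at (372,140), with the gap between the plates at (365 to 405, 135). I go on to the bar.

>>> servo_tool(motion=[[130, 345, 170, 122, 0, 0, 1], [130, 345, 170, 122, 0, 0, 1], [130, 345, 170, 122, 0, 0, 1], [130, 345, 170, 122, 0, 0, 1], [130, 345, 170, 122, 0, 0, 1], [130, 345, 170, 122, 0, 0, 1], [130, 345, 170, 122, 0, 0, 1], [130, 345, 170, 122, 0, 0, 1], [130, 345, 170, 122, 0, 0, 1], [130, 345, 170, 122, 0, 0, 1], [130, 345, 170, 122, 0, 0, 1], [130, 345, 170, 122, 0, 0, 1], [130, 345, 170, 122, 0, 0, 1], [130, 345, 170, 122, 0, 0, 1], [130, 345, 170, 122, 0, 0, 1], [130, 345, 170, 122, 0, 0, 1], [130, 345, 170, 122, 0, 0, 1]])

```text
time_s: 3.65
position: [0.5108, -0.4253, 0.1514]
eef_rot: [-0.528, 0.471, 0.528, 0.471]
ft_force: [0.1, -0.9, -0.4]
gripper_width: 0.996
```

```bash
python3 - <<'E'
from h import *
import pickle
st(); w=cam('wrist'); pickle.dump(w,open('w2.pkl','wb')); print('cam',-w['R'].T@w['t'])
w1=pickle.load(open('w1.pkl','rb'))
v=cv2.resize(w1['img'][80:195,280:440],None,fx=5,fy=5,interpolation=cv2.INTER_CUBIC)
cv2.imwrite('pics/w2.png',w['img']); cv2.imwrite('pics/w1c.png',v)
E
```

```text
t 3.65 grasp [ 0.5108 -0.4253  0.1701] 
M [[-0.0001 -0.9935 -0.1134]
 [ 0.0001 -0.1134  0.9935]
 [-1.      0.0001  0.0001]] 
q [-0.7123  0.5219  1.5639  0.      1.0559  2.3157] F [ 0.1117 -0.8775 -0.4208] T [ 0.0876  0.08   -0.0165] w 0.9962709507243739
cam [ 0.5205 -0.5049  0.3461]
```

View pics/w2.png

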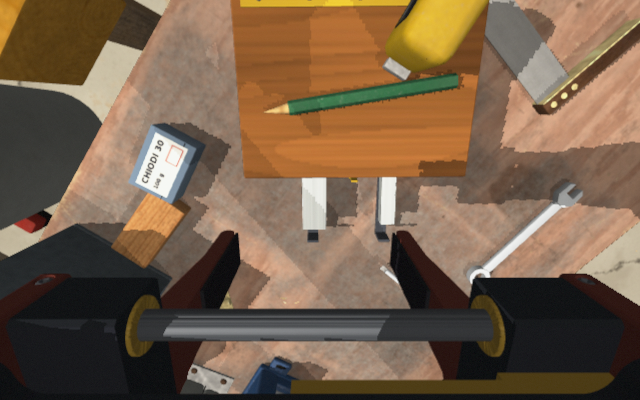

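View pics/w1c.png

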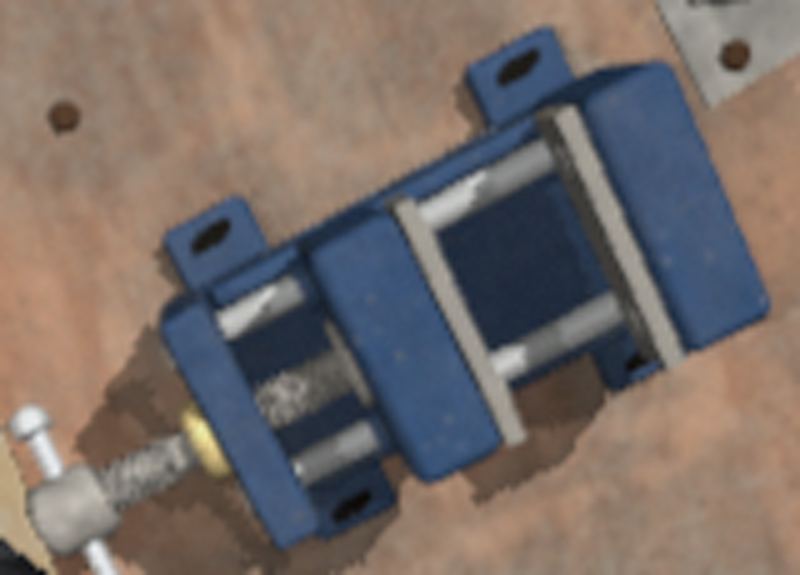

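w2 shows the wide bar's end centred at about (314,229), with its keeper at (313,237). w1c shows the fixed plate edge from (553,110) to (665,366), the moving plate from (410,200) to (523,440), and the rods.

```bash
python3 - <<'E'
from h import *
import pickle
w1=pickle.load(open('w1.pkl','rb'));w=pickle.load(open('w2.pkl','rb'))
g=cv2.cvtColor(w['img'],cv2.COLOR_BGR2HSV); m=((g[...,1]<45)&(g[...,2]>150)).astype(np.uint8); m[:, :290]=0;m[:,345:]=0;m[:170]=0;m[245:]=0
c=max(cv2.findContours(m,0,2)[0],key=cv2.contourArea);x,y,ww,hh=cv2.boundingRect(c);print(x,y,ww,hh)
for u,v in((x+ww/2-.5,y+hh-.5),(x+ww/2-.5,y+3)): print('bar',ray(w,u,v,.041))
print('bar width',np.linalg.norm(ray(w,x-.5,y+20,.041)-ray(w,x+ww-.5,y+20,.041)))
print('keeper',ray(w,313,240,.0465))
V=lambda x,y,z:ray(w1,280+x/5-.4,80+y/5-.4,z)
f1,f2,m1,m2=V(575,108,.069),V(683,360,.069),V(410,200,.069),V(523,440,.069)
f1,f2=V(556,112,.069),V(666,364,.069)
for n,(p,q) in dict(f=(f1,f2),m=(m1,m2)).items(): print(n,(p+q)/2,np.linalg.norm(p-q),np.degrees(np.arctan2(*(p-q)[[1,0]])))
print('gap',((f1+f2-m1-m2)/2)@vex)
vo=(f1+f2)/2-.067*vex; vo[2]=0;print('vo',vo)
for p in((440,212),(545,157),(500,367),(612,313)):
    d=V(*p,.033)-vo; print(d@vex,d@vey)
E
```

```text
301 178 26 52
bar [ 0.5068 -0.3757  0.041 ]
bar [ 0.5128 -0.4288  0.041 ]
bar width 0.026969508196538348
keeper [ 0.5062 -0.366   0.0465]
f [ 0.539 -0.105  0.069] 0.07204692323541115 66.40271586400912
m [ 0.5    -0.0898  0.069 ] 0.0707716381938662 66.42122431500947
gap 0.0418223181457285
vo [ 0.4771 -0.0794  0.    ]
0.035473693035666276 0.023420659155192227
0.06744678363004034 0.022644648718215785
0.03141111010208935 -0.024023058307138898
0.06598566392669193 -0.02555127612185736
```

>>> servo_tool(motion=[[45, -1, 3, 0, 0, 0, 1], [90, -1, 3, 0, 0, 0, 1], [115, -1, 3, 0, 0, 0, 1], [130, -1, 3, 0, 0, 0, 1], [136.5, -1, 3, 0, 0, 0, 1], [136.5, -1, 3, 0, 0, 0, 1], [136.5, -1, 3, 0, 0, 0, 0], [136.5, -1, 3, 0, 0, 0, 0], [136.5, -1, 3, 0, 0, 0, 0], [136.5, -1, 3, 0, 0, 0, 0], [136.5, -1, 3, 0, 0, 0, 0], [136.5, -1, 3, 0, 0, 0, 0], [136.5, -1, 3, 0, 0, 0, 0], [136.5, -1, 3, 0, 0, 0, 0], [136.5, -1, 3, 0, 0, 0, 0], [136.5, -1, 3, 0, 0, 0, 0]])

```text
time_s: 5.3
position: [0.5111, -0.4226, 0.0149]
eef_rot: [-0.527, 0.472, 0.527, 0.472]
ft_force: [0.6, 0.7, -0.6]
gripper_width: 0.128
```

```bash
python3 - <<'E'
from h import *
st()
s=r.state();M=R.from_quat(s['eef_rot']).as_matrix();g=s['position']-TG*M[:,0]
# pivot: tail bottom: 155 mm along -tool z, 7.5mm below grasp
th=np.arctan(1/9); piv=g-.155*M[:,2]+.0075*M[:,0]
for f in(.25,.5,.75,1):
  for sg in(-1,):
    Rr=R.from_rotvec(sg*th*f*M[:,1]).as_matrix(); plan(piv+Rr@(g-piv),Rr@M)
print('draw dir in tool', M.T@(Rr@M[:,2]))
E
```

```text
t 5.3 grasp [ 0.5111 -0.4226  0.0336] 
M [[-0.0001 -0.994  -0.1097]
 [ 0.0001 -0.1097  0.994 ]
 [-1.      0.0001  0.0001]] 
q [-0.7088  0.6955  1.6244  0.      0.8218  2.3229] F [ 0.6295  0.6788 -0.6419] T [ 0.0905  0.073  -0.0324] w 0.1282864342194653
[-4.3 -0.   0.3  0.  -1.6  0. ] rows>=0.2
[-8.6  0.   0.4 -0.  -3.2 -0. ] rows>=0.4
[-12.9   0.    0.4  -0.   -4.8   0. ] rows>=0.6
[-17.2   0.    0.3   0.   -6.3  -0. ] rows>=0.7
draw dir in tool [-0.1104 -0.      0.9939]
```

```bash
python3 - <<'E'
from h import *
w=cam('wrist');a=cam('scene'); print(r.state()['gripper_width'])
i=np.vstack([w['img'][100:330,120:520],cv2.resize(a['img'][200:330,280:480],None,fx=2,fy=2,interpolation=cv2.INTER_CUBIC)])
cv2.imwrite('pics/g1.png',i)
E
```

```text
0.03798578986319478
```

View pics/g1.png

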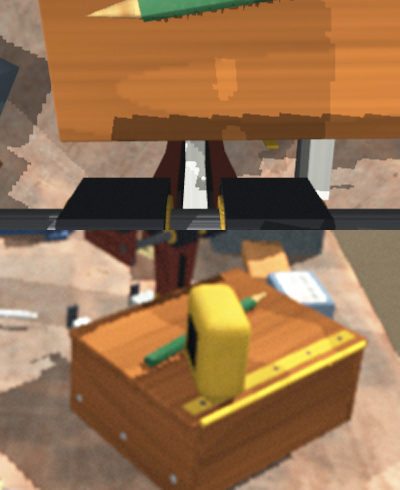

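The picture shows the fingers closed on both sides of the bar at (195,180), but the opening reading is too low for 25 mm. I wait a few rows and read it again.

>>> servo_tool(motion=[[0, 0, 0, 0, 0, 0, 0], [0, 0, 0, 0, 0, 0, 0], [0, 0, 0, 0, 0, 0, 0]])

```text
time_s: 5.7
position: [0.5112, -0.4226, 0.015]
eef_rot: [0.527, -0.472, -0.527, -0.472]
ft_force: [0.3, -0.3, -0.5]
gripper_width: 0.007
```

```bash
python3 - <<'E'
from h import *
w=cam('wrist'); st()
cv2.imwrite('pics/g2.png',cv2.resize(w['img'][210:400,200:440],None,fx=3,fy=3,interpolation=cv2.INTER_CUBIC))
# finger edge positions: row scan
g=w['img'][240:275].mean(0)
print(g[290:345:3].astype(int).tolist())
E
```

```text
t 5.75 grasp [ 0.5112 -0.4226  0.0337] 
M [[-0.     -0.994  -0.1097]
 [-0.     -0.1097  0.994 ]
 [-1.      0.      0.    ]] 
q [-0.7088  0.6954  1.6243 -0.      0.8219  2.3229] F [-0.27    0.4722  0.67  ] T [ 0.0795  0.0818 -0.0564] w 0.003963626698187177
[[97, 111, 134], [77, 88, 110], [87, 93, 111], [24, 29, 56], [24, 29, 56], [23, 29, 56], [24, 30, 57], [22, 25, 44], [96, 101, 101], [20, 20, 21], [23, 29, 56], [24, 29, 56], [24, 29, 56], [24, 29, 57], [31, 36, 62], [63, 70, 91], [67, 78, 98], [79, 91, 110], [87, 99, 115]]
```

View pics/g2.png

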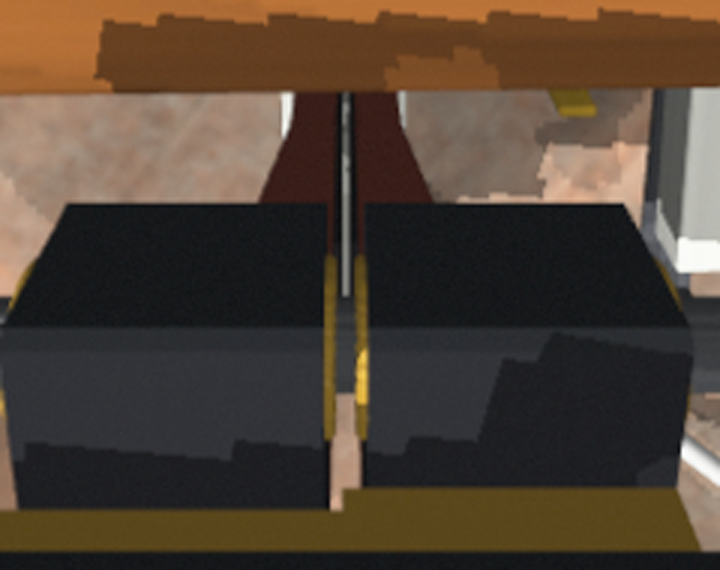

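The fingers have shut fully, with slivers of the bar seen behind them, so the bar is not between the pads. I work out where the fingertips and bar project before moving.

```bash
python3 - <<'E'
from h import *
import pickle
w=pickle.load(open('w2.pkl','rb')); n=cam('wrist'); t=cam('top'); a=cam('scene'); pickle.dump((n,t,a),open('now.pkl','wb')); b0=pickle.load(open('ab.pkl','rb'))
print('K',n['K'][0,0])
tcp2=np.array([.5108,-.4253,.1514]); y2=np.array([-.9935,-.1134,0])
print('w2 tips',proj(w,tcp2+.044*y2),proj(w,tcp2-.044*y2), proj(w,tcp2))
g=r.state()['position']
print('now tcp',proj(n,g),'scene',proj(a,g),'top',proj(t,g), 'grasp pt', proj(n,g+[0,0,TG]))
e=np.array([.5066,-.377,0]); 
for z in(.026,.041):
  for l in(0,.04,.065): 
    for s in(-1,1):
      p=e+l*bex+s*.0125*bey+[0,0,z]; print(z,l,s,'now',proj(n,p),'scene',proj(a,p),'top',proj(t,p))
for d,nm in((b0[0],'s0'),(a,'s1')):
    h=cv2.cvtColor(d['img'],cv2.COLOR_BGR2HSV);m=((h[...,1]<45)&(h[...,2]>140)).astype(np.uint8);m[:225]=0;m[265:]=0;m[:,:300]=0;m[:,400:]=0
    print(nm,[(cv2.boundingRect(c)) for c in cv2.findContours(m,0,2)[0]])
D=cv2.absdiff(t['img'],b0[1]['img']).max(2)>40; ys,xs=np.nonzero(D[150:270,350:520]); print('topdiff box',len(xs), xs.min()+350,xs.max()+350,ys.min()+150,ys.max()+150)
h=cv2.cvtColor(t['img'],cv2.COLOR_BGR2HSV);m=((h[...,1]<45)&(h[...,2]>140)).astype(np.uint8);m[:170]=0;m[260:]=0;m[:,:360]=0;m[:,430:]=0
print('top white',[(cv2.boundingRect(c)) for c in cv2.findContours(m,0,2)[0]])
E
```

```text
K 307.963967336022
w2 tips [379.9457 225.8016] [250.6973 225.7562] [315.3334 225.7789]
now tcp [315.3907 225.8088] scene [363.7635 253.6129] top [398.3422 195.755 ] grasp pt [315.4672 237.291 ]
0.026 0 -1 now [332.8087 293.5286] scene [344.4057 240.2462] top [375.9584 204.1444]
0.026 0 1 now [296.582  293.6872] scene [354.191  236.6742] top [374.0812 191.1585]
0.026 0.04 -1 now [333.5772 240.5031] scene [357.3902 249.2054] top [396.9916 201.4205]
0.026 0.04 1 now [295.2371 240.6758] scene [367.3132 245.3628] top [395.0382 188.446 ]
0.026 0.065 -1 now [334.1048 204.1014] scene [365.9912 255.1401] top [410.1348 199.7184]
0.026 0.065 1 now [294.3139 204.284 ] scene [375.9974 251.1128] top [408.1338 186.751 ]
0.041 0 -1 now [334.1287 307.3415] scene [344.7064 233.645 ] top [376.6922 203.0731]
0.041 0 1 now [295.2803 307.5103] scene [354.5599 230.1497] top [374.782  189.8821]
0.041 0.04 -1 now [335.0393 251.1051] scene [357.8036 242.435 ] top [398.0651 200.3054]
0.041 0.04 1 now [293.7502 251.29  ] scene [367.7966 238.6724] top [396.0763 187.1261]
0.041 0.065 -1 now [335.6689 212.2222] scene [366.4833 248.2602] top [411.4206 198.5759]
0.041 0.065 1 now [292.6923 212.4186] scene [376.5603 244.3151] top [409.3827 185.4039]
s0 [(317, 243, 8, 5), (345, 230, 12, 7)]
s1 [(317, 243, 8, 6), (346, 230, 11, 7)]
topdiff box 11163 350 519 150 269
top white [(378, 170, 52, 28), (360, 170, 70, 90)]
```

```bash
python3 - <<'E'
from h import *
import pickle
w=pickle.load(open('w1.pkl','rb')); 
M=np.array([[-0.0006,0.6224,-0.7827],[.0002,-.7827,-.6224],[-1,-.0005,.0003]]); tcp=np.array([.4297,-.0484,.2812])
for up in(0,.015,.03):
  for y in(-.0575,-.044,.044,.0575):
    print(up,y,[proj(w,tcp+M@[-up,y,z]).round(0) for z in(-.01,.01)])
i=w['img']; h=cv2.cvtColor(i,cv2.COLOR_BGR2HSV)
m=((h[...,2]<90)).astype(np.uint8)
for v in range(222,262,4):
    row=m[v]; print(v,'L',[int(x) for x in np.nonzero(np.diff(row[150:300].astype(int)))[0]+151],'R',[int(x) for x in np.nonzero(np.diff(row[370:470].astype(int)))[0]+371])
n=pickle.load(open('now.pkl','rb'))[0]
print(n['img'][232:262:3,309].tolist())
E
```

```text
0 -0.0575 [array([229., 213.]), array([232., 241.])]
0 -0.044 [array([249., 213.]), array([251., 241.])]
0 0.044 [array([380., 213.]), array([379., 241.])]
0 0.0575 [array([400., 214.]), array([398., 241.])]
0.015 -0.0575 [array([223., 222.]), array([226., 251.])]
0.015 -0.044 [array([245., 222.]), array([247., 251.])]
0.015 0.044 [array([385., 222.]), array([383., 251.])]
0.015 0.0575 [array([407., 222.]), array([404., 251.])]
0.03 -0.0575 [array([216., 231.]), array([219., 262.])]
0.03 -0.044 [array([239., 231.]), array([241., 262.])]
0.03 0.044 [array([391., 231.]), array([388., 262.])]
0.03 0.0575 [array([414., 231.]), array([411., 262.])]
222 L [151, 155, 235, 285] R []
226 L [154, 155, 238, 282] R []
230 L [158, 159, 161, 162, 223, 234, 241, 279] R []
234 L [168, 170, 218, 275] R [392, 411]
238 L [174, 175, 215, 240, 242, 272] R [392, 414]
242 L [213, 240, 242, 269] R [391, 417]
246 L [210, 240, 245, 252, 253, 265] R [391, 419]
250 L [188, 189, 207, 242, 251, 255, 256, 262] R [391, 422]
254 L [195, 196, 204, 245, 252, 259] R [390, 425]
258 L [200, 241, 242, 244, 247, 249, 255, 257] R [390, 429]
[[29, 59, 97], [32, 62, 100], [33, 63, 99], [26, 32, 59], [23, 28, 56], [23, 28, 55], [23, 30, 56], [23, 28, 56], [27, 30, 57], [25, 30, 56]]
```

The tips appear about 30 mm short of the reported TCP. That fits the fingers having shut just above the bar (top at 41 mm). I confirm by touching the bar's top gently with the shut fingers.

>>> servo_tool(motion=[[1, 0, 0, 0, 0, 0, 0], [2, 0, 0, 0, 0, 0, 0], [2.5, 0, 0, 0, 0, 0, 0]])

```text
time_s: 6.2
position: [0.5111, -0.4225, 0.0123]
eef_rot: [-0.527, 0.472, 0.527, 0.472]
ft_force: [-0.7, -0.2, -0.3]
gripper_width: 0.005
```

>>> servo_tool(motion=[[1, 0, 0, 0, 0, 0, 0], [2, 0, 0, 0, 0, 0, 0], [2.5, 0, 0, 0, 0, 0, 0]])

```text
time_s: 6.5
position: [0.5111, -0.4226, 0.0098]
eef_rot: [-0.527, 0.472, 0.527, 0.472]
ft_force: [0.1, -0.0, -0.3]
gripper_width: 0.002
```

>>> servo_tool(motion=[[1, 0, 0, 0, 0, 0, 0], [2, 0, 0, 0, 0, 0, 0]])

```text
time_s: 6.7
position: [0.5112, -0.4227, 0.0081]
eef_rot: [0.527, -0.472, -0.527, -0.472]
ft_force: [-2.8, 3.4, 11.8]
gripper_width: 0.005
```

Contact at a reported z of 8 mm, so the real fingertips sit about 32.5 mm short of the reported TCP. I raise, open and go down that much further, checking force as I go.

>>> servo_tool(motion=[[-6, 0, 0, 0, 0, 0, 0.8], [-6, 0, 0, 0, 0, 0, 0.8], [-6, 0, 0, 0, 0, 0, 0.8], [-6, 0, 0, 0, 0, 0, 0.8], [-6, 0, 0, 0, 0, 0, 0.8], [-6, 0, 0, 0, 0, 0, 0.8], [-6, 0, 0, 0, 0, 0, 0.8], [-6, 0, 0, 0, 0, 0, 0.8], [-3, 0, 0, 0, 0, 0, 0.8], [2, 0, 0, 0, 0, 0, 0.8], [6, 0, 0, 0, 0, 0, 0.8]])

```text
time_s: 7.8
position: [0.511, -0.4224, 0.0014]
eef_rot: [-0.527, 0.472, 0.527, 0.472]
ft_force: [0.1, 0.6, 0.7]
gripper_width: 0.801
```

>>> servo_tool(motion=[[3, 0, 0, 0, 0, 0, 0.8], [6, 0, 0, 0, 0, 0, 0.8], [9, 0, 0, 0, 0, 0, 0.8]])

```text
time_s: 8.1
position: [0.5111, -0.4226, -0.0074]
eef_rot: [-0.527, 0.472, 0.527, 0.472]
ft_force: [0.1, 0.8, 0.9]
gripper_width: 0.802
```

>>> servo_tool(motion=[[3, 0, 0, 0, 0, 0, 0.8], [6, 0, 0, 0, 0, 0, 0.8], [9, 0, 0, 0, 0, 0, 0.8], [10, 0, 0, 0, 0, 0, 0.8]])

```text
time_s: 8.5
position: [0.511, -0.4225, -0.0174]
eef_rot: [-0.527, 0.472, 0.527, 0.472]
ft_force: [0.4, 0.4, 0.7]
gripper_width: 0.806
```

>>> servo_tool(motion=[[0, 0, 0, 0, 0, 0, 0], [0, 0, 0, 0, 0, 0, 0], [0, 0, 0, 0, 0, 0, 0], [0, 0, 0, 0, 0, 0, 0], [0, 0, 0, 0, 0, 0, 0], [0, 0, 0, 0, 0, 0, 0], [0, 0, 0, 0, 0, 0, 0], [0, 0, 0, 0, 0, 0, 0], [0, 0, 0, 0, 0, 0, 0], [0, 0, 0, 0, 0, 0, 0]])

```text
time_s: 9.5
position: [0.5112, -0.4227, -0.0169]
eef_rot: [0.527, -0.472, -0.527, -0.472]
ft_force: [-0.3, 0.7, 1.4]
gripper_width: 0.282
```

```bash
sed -i 's/^TG=.*/TG=r.tcp_to_grasp+.0325/' h.py; python3 - <<'E'
from h import *
st()
s=r.state();M=R.from_quat(s['eef_rot']).as_matrix();g=s['position']-TG*M[:,0]
th=np.arctan(1/9); piv=g-.155*M[:,2]+.0075*M[:,0]
for f in(.25,.5,.75,1):
    Rr=R.from_rotvec(-th*f*M[:,1]).as_matrix(); plan(piv+Rr@(g-piv),Rr@M)
E
```

```text
t 9.5 grasp [ 0.5112 -0.4227  0.0343] 
M [[ 0.0001 -0.994  -0.1096]
 [-0.0001 -0.1096  0.994 ]
 [-1.     -0.0001 -0.0001]] 
q [-0.7088  0.742   1.6278  0.      0.7717  2.323 ] F [-0.265   0.6812  1.4377] T [ 0.1417  0.1177 -0.0682] w 0.28198209312217215
[-4.3  0.   1.1 -0.  -1.6 -0. ] rows>=0.2
[-8.6  0.   2.2 -0.  -3.2 -0. ] rows>=0.4
[-13.   -0.    3.1  -0.   -4.8  -0. ] rows>=0.6
[-17.4   0.    3.9   0.   -6.3   0. ] rows>=0.7
```

>>> servo_tool(motion=[[-2.2, 0, 0.6, 0, -0.8, 0, 0], [-4.3, 0, 1.1, 0, -1.6, 0, 0], [-6.5, 0, 1.7, 0, -2.4, 0, 0], [-8.6, 0, 2.2, 0, -3.2, 0, 0], [-10.8, 0, 2.7, 0, -4.0, 0, 0], [-13.0, 0, 3.1, 0, -4.8, 0, 0], [-15.2, 0, 3.5, 0, -5.6, 0, 0], [-17.4, 0, 3.9, 0, -6.35, 0, 0], [-17.4, 0, 3.9, 0, -6.35, 0, 0]])

```text
time_s: 10.4
position: [0.5109, -0.4193, 0.0007]
eef_rot: [-0.497, 0.445, 0.555, 0.497]
ft_force: [-0.8, -0.1, -1.4]
gripper_width: 0.284
```

```bash
python3 - <<'E'
from h import *
st(); a=cam('scene'); w=cam('wrist')
import pickle; pickle.dump((a,w),open('tip.pkl','wb'))
h=cv2.cvtColor(a['img'],cv2.COLOR_BGR2HSV);m=((h[...,1]<45)&(h[...,2]>140)).astype(np.uint8);m[:205]=0;m[265:]=0;m[:,:300]=0;m[:,400:]=0
print([(cv2.boundingRect(c)) for c in cv2.findContours(m,0,2)[0]])
e=np.array([.5066,-.377,0]); print(proj(a,e+[0,0,.041]),proj(a,e+[0,0,.041+.022]),proj(a,e+[0,0,.026+.022]),proj(a,e+[0,0,.026]))
E
```

```text
t 10.4 grasp [ 0.5115 -0.4249  0.0515] 
M [[-0.0117 -0.994  -0.1087]
 [ 0.11   -0.1093  0.9879]
 [-0.9939 -0.0004  0.1106]] 
q [-0.7431  0.7469  1.564   0.0923  0.9161  2.2296] F [-0.7741 -0.0802 -1.4268] T [0.0386 0.0832 0.0266] w 0.28370314508444755
[(317, 243, 8, 6), (350, 221, 6, 14), (382, 207, 2, 2)]
[349.672  231.8836] [350.1731 222.078 ] [349.8303 228.7871] [349.3367 238.4463]
```

The outer end has risen as predicted (top edge at row 222). I draw along the bar.

>>> servo_tool(motion=[[0, 0, 5, 0, 0, 0, 0], [0, 0, 15, 0, 0, 0, 0], [0, 0, 26, 0, 0, 0, 0], [0, 0, 38, 0, 0, 0, 0], [0, 0, 50, 0, 0, 0, 0], [0, 0, 62, 0, 0, 0, 0], [0, 0, 62, 0, 0, 0, 0]])

```text
time_s: 11.2
position: [0.5037, -0.3555, 0.0075]
eef_rot: [-0.497, 0.445, 0.556, 0.497]
ft_force: [0.4, -0.4, -1.5]
gripper_width: 0.285
```

>>> servo_tool(motion=[[0, 0, 12, 0, 0, 0, 0], [0, 0, 24, 0, 0, 0, 0], [0, 0, 36, 0, 0, 0, 0], [0, 0, 48, 0, 0, 0, 0], [0, 0, 60, 0, 0, 0, 0], [0, 0, 72, 0, 0, 0, 0], [0, 0, 84, 0, 0, 0, 0], [0, 0, 92, 0, 0, 0, 0], [0, 0, 92, 0, 0, 0, 0]])

```text
time_s: 12.1
position: [0.4938, -0.2654, 0.0175]
eef_rot: [-0.497, 0.445, 0.555, 0.497]
ft_force: [-0.4, 0.2, -1.1]
gripper_width: 0.284
```

```bash
python3 - <<'E'
from h import *
import pickle
st(); a=cam('scene'); w=cam('wrist');t=cam('top'); pickle.dump((a,w,t),open('drawn.pkl','wb'))
cv2.imwrite('pics/d1.png',np.vstack([cv2.resize(a['img'][150:290,240:440],None,fx=2.4,fy=2.4,interpolation=cv2.INTER_CUBIC),w['img'][130:330,80:560]]))
E
```

```text
t 12.1 grasp [ 0.4944 -0.2711  0.0684] 
M [[-0.0126 -0.9938 -0.11  ]
 [ 0.1102 -0.1108  0.9877]
 [-0.9938  0.0003  0.1109]] 
q [-0.5672  0.6089  1.814   0.1213  0.7925  2.375 ] F [-0.4053  0.173  -1.0501] T [ 0.1051  0.0945 -0.0301] w 0.2838722459292135
```

View pics/d1.png

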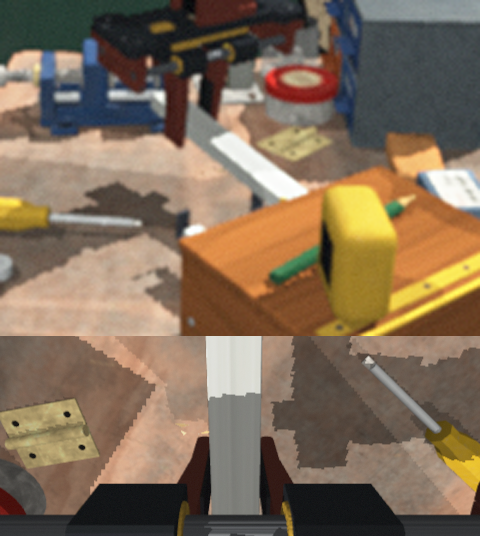

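The picture shows the bar held, drawn clear of box and keeper, with the square bar still in its slot. Next I lift, level and turn on a pulled-back path.

```bash
sed -i 's/radians(-22.45)/radians(-23.0)/' h.py; cat >> h.py <<'E'
face=np.array([.5395,-.1065,0]); vo=face-.067*vex
def vp(x,y,z): return vo+x*vex+y*vey+np.array([0,0,z])
E
python3 - <<'E'
from h import *
D=lambda d:down(np.radians(d))
plan([.43,-.24,.25],D(-173.4))
A=[.43,-.24,.25]
plan([.42,-.22,.25],D(-98),A,D(-173.4)); plan([.43,-.19,.25],D(-23),A,D(-173.4))
E
```

```text
[-176.5   60.8   53.6   -0.3    6.3    0. ] rows>=3.9
[  0.    7.6  21.  -75.4   0.    0. ] rows>=8.8
[   0.    -5.7   49.7 -150.4   -0.    -0. ] rows>=17.5
```

>>> servo_tool(motion=[[-15, 0, 6, 0, 0, 0, 0], [-40, 6, 15, 0, 0, 0, 0], [-70, 20, 25, 0, 1.5, 0, 0], [-100, 34, 33, 0, 3, 0, 0], [-130, 46, 42, 0, 4.5, 0, 0], [-160, 56, 50, 0, 6, 0, 0], [-176.5, 61, 53.5, 0, 6.3, 0, 0], [-176.5, 61, 53.5, 0, 6.3, 0, 0]])

```text
time_s: 13.05
position: [0.4306, -0.2405, 0.2022]
eef_rot: [0.528, -0.471, -0.525, -0.472]
ft_force: [0.8, -0.6, -1.6]
gripper_width: 0.287
```

>>> servo_tool(motion=[[0, 1, 2, -6, 0, 0, 0], [0, 2, 5, -14, 0, 0, 0], [0, 3, 8, -22, 0, 0, 0], [0, 4, 11, -30, 0, 0, 0], [0, 5, 13, -38, 0, 0, 0], [0, 6, 15, -46, 0, 0, 0], [0, 7, 17, -54, 0, 0, 0], [0, 7, 19, -62, 0, 0, 0], [0, 8, 21, -70, 0, 0, 0], [0, 7, 24, -78, 0, 0, 0], [0, 6, 27, -86, 0, 0, 0], [0, 4, 30, -94, 0, 0, 0], [0, 2, 33, -102, 0, 0, 0], [0, 0, 36, -110, 0, 0, 0], [0, -2, 40, -118, 0, 0, 0], [0, -3, 43, -126, 0, 0, 0], [0, -4, 46, -134, 0, 0, 0], [0, -5, 48, -142, 0, 0, 0], [0, -6, 50, -150.4, 0, 0, 0], [0, -6, 50, -150.4, 0, 0, 0]])

```text
time_s: 15.05
position: [0.4299, -0.1894, 0.1981]
eef_rot: [-0.59, -0.39, 0.591, -0.388]
ft_force: [-0.5, 0.6, -1.1]
gripper_width: 0.284
```

```bash
python3 - <<'E'
from h import *
import pickle
st(); w=cam('wrist');t=cam('top');a=cam('scene'); pickle.dump((a,w,t),open('rot.pkl','wb'))
s=r.state();M=R.from_quat(s['eef_rot']).as_matrix();g=s['position']-TG*M[:,0]
h=cv2.cvtColor(w['img'],cv2.COLOR_BGR2HSV)
for l in(.145,.15,.155,.16): print('pred tail',l,[proj(w,g-l*M[:,2]+s_*.0125*M[:,1]-.0075*M[:,0]).round(1) for s_ in(-1,1)],'under',proj(w,g-l*M[:,2]+.0075*M[:,0]).round(1))
print([ (v,h[v,313].tolist()) for v in range(0,60,4)])
plan(vp(.050,-.055,.12),down(vyaw)); 
E
```

```text
t 15.05 grasp [ 0.43   -0.1894  0.2493] 
M [[-0.0012  0.9189 -0.3945]
 [ 0.0014 -0.3945 -0.9189]
 [-1.     -0.0017 -0.0008]] 
q [-0.4408  0.1827  1.9535  0.0009  1.0071 -0.0358] F [-0.5461  0.583  -1.0932] T [-0.1039  0.1307  0.0509] w 0.2837865774738917
pred tail 0.145 [array([281.9, -82.1]), array([351.2, -81.7])] under [316.4 -60.8]
pred tail 0.15 [array([281.5, -99.3]), array([351.7, -98.9])] under [316.5 -75.7]
pred tail 0.155 [array([ 281.1, -116.9]), array([ 352.3, -116.5])] under [316.6 -90.9]
pred tail 0.16 [array([ 280.8, -135. ]), array([ 352.9, -134.5])] under [ 316.6 -106.6]
[(0, [30, 9, 216]), (4, [33, 11, 217]), (8, [39, 12, 218]), (12, [37, 11, 218]), (16, [34, 9, 217]), (20, [34, 8, 218]), (24, [34, 9, 218]), (28, [38, 9, 218]), (32, [30, 9, 219]), (36, [30, 9, 219]), (40, [30, 8, 219]), (44, [30, 9, 219]), (48, [34, 9, 220]), (52, [30, 8, 219]), (56, [30, 8, 219])]
[129.6  50.9 -64.6  -0.5  -0.    0.1] rows>=3.1
```

>>> servo_tool(motion=[[0, 12, -16, 0, 0, 0, 0], [20, 30, -38, 0, 0, 0, 0], [50, 44, -55, 0, 0, 0, 0], [80, 51, -65, 0, 0, 0, 0], [100, 51, -65, -0.5, 0, 0, 0], [100, 51, -65, -0.5, 0, 0, 0], [100, 51, -65, -0.5, 0, 0, 0]])

```text
time_s: 15.9
position: [0.5025, -0.15, 0.0988]
eef_rot: [-0.589, -0.391, 0.589, -0.39]
ft_force: [-0.0, 0.1, -1.1]
gripper_width: 0.282
```

```bash
python3 - <<'E'
from h import *
import pickle
st(); w=cam('wrist');t=cam('top');a=cam('scene'); pickle.dump((a,w,t),open('hov.pkl','wb'))
s=r.state();M=R.from_quat(s['eef_rot']).as_matrix();g=s['position']-TG*M[:,0]
o=[]
for d,x,y,W,H,k in((t,170,140,110,110,5),(a,240,130,80,80,3)):
    im=cv2.resize(d['img'][y:y+H,x:x+W],None,fx=k,fy=k,interpolation=cv2.INTER_CUBIC)
    for s_ in(-1,1):
      for u in(-.0075,.0075):
        p,q=[tuple(int(v) for v in (proj(d,g-l*M[:,2]+s_*.0125*M[:,1]+u*M[:,0])-[x,y]+.4)*k) for l in(.155,-.045)]; cv2.line(im,p,q,(0,0,255) if u<0 else (0,255,0),1)
    for X in(.067,.023):
        p,q=[tuple(int(v) for v in (proj(d,vp(X,Y,.069))-[x,y]+.4)*k) for Y in(-.037,.037)]; cv2.line(im,p,q,(255,0,255),1)
    o.append(im)
out=np.zeros((550,800,3),np.uint8); out[:550,:550]=o[0]; out[:240,555:795]=o[1]
x,y=230,20
im=w['img'][0:300,195:440]; out[245:545,555:800]=im
cv2.imwrite('pics/hov.png',out)
E
```

```text
t 15.9 grasp [ 0.5026 -0.1501  0.15  ] 
M [[-0.0009  0.9211 -0.3893]
 [ 0.0011 -0.3893 -0.9211]
 [-1.     -0.0013 -0.0007]] 
q [-0.3133  0.4078  1.9145  0.0011  0.8206  0.0858] F [-0.0311  0.1202 -1.059 ] T [-0.1947  0.1163  0.0253] w 0.28193361289590335
```

View pics/hov.png

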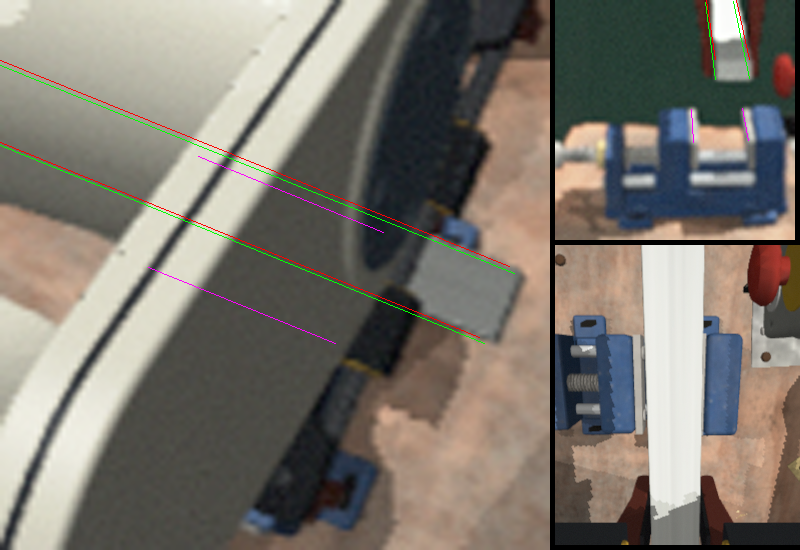

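The bar lies in hand as modelled: the end at crop (505,300) and in the scene crop at (733,78) agrees to about 2 mm. The vice lines agree too. I descend between the jaws, with a 2 mm bias away from the fixed jaw.

>>> servo_tool(motion=[[20, -2, 0, 0, 0, 0, 0], [45, -2, 0, 0, 0, 0, 0], [65, -2, 0, 0, 0, 0, 0], [80, -2, 0, 0, 0, 0, 0], [90, -2, 0, 0, 0, 0, 0], [98, -2, 0, 0, 0, 0, 0], [103, -2, 0, 0, 0, 0, 0], [104.5, -2, 0, 0, 0, 0, 0], [104.5, -2, 0, 0, 0, 0, 0]])

```text
time_s: 16.95
position: [0.5011, -0.1491, -0.0054]
eef_rot: [0.589, 0.391, -0.589, 0.391]
ft_force: [0.2, 1.1, -1.2]
gripper_width: 0.283
```

>>> servo_tool(motion=[[0.5, 0, 0, 0, 0, 0, 0], [1, 0, 0, 0, 0, 0, 0], [1.5, 0, 0, 0, 0, 0, 0], [1.5, 0, 0, 0, 0, 0, 0]])

```text
time_s: 17.35
position: [0.5009, -0.149, -0.0071]
eef_rot: [0.589, 0.392, -0.589, 0.391]
ft_force: [0.2, -0.0, -0.7]
gripper_width: 0.283
```

>>> servo_tool(motion=[[0.5, 0, 0, 0, 0, 0, 0], [1, 0, 0, 0, 0, 0, 0], [1, 0, 0, 0, 0, 0, 0]])

```text
time_s: 17.65
position: [0.5008, -0.149, -0.0082]
eef_rot: [0.589, 0.392, -0.589, 0.391]
ft_force: [-0.2, 0.4, -0.6]
gripper_width: 0.281
```

```bash
python3 - <<'E'
from h import *
st()
E
```

```text
t 17.65 grasp [ 0.5008 -0.1491  0.043 ] 
M [[-0.0001  0.9218 -0.3876]
 [ 0.0009 -0.3876 -0.9218]
 [-1.     -0.0004 -0.0008]] 
q [-0.3125  0.5926  1.9531  0.0014  0.5962  0.0843] F [-0.2075  0.4453 -0.6043] T [-0.1351  0.1027 -0.0307] w 0.28146736225767205
```

>>> servo_tool(motion=[[0.5, 0, 0, 0, 0, 0, 0], [1, 0, 0, 0, 0, 0, 0], [1, 0, 0, 0, 0, 0, 0]])

```text
time_s: 17.95
position: [0.5008, -0.149, -0.0086]
eef_rot: [0.589, 0.392, -0.589, 0.391]
ft_force: [-3.3, 1.4, 8.2]
gripper_width: 0.283
```

>>> servo_tool(motion=[[-0.5, 0, 0, 0, 0, 0, 0], [-0.5, 0, 0, 0, 0, 0, 0.6], [-0.5, 0, 0, 0, 0, 0, 0.6], [-0.5, 0, 0, 0, 0, 0, 0.6], [-0.5, 0, 0, 0, 0, 0, 0.6], [-0.5, 0, 0, 0, 0, 0, 0.6], [-0.5, 0, 0, 0, 0, 0, 0.6], [-15, 0, 0, 0, 0, 0, 0.6], [-45, 0, 0, 0, 0, 0, 0.6], [-90, 0, 0, 0, 0, 0, 0], [-130, 0, 0, 0, 0, 0, 0], [-130, 0, 0, 0, 0, 0, 0]])

```text
time_s: 19.15
position: [0.5046, -0.1503, 0.1269]
eef_rot: [0.591, 0.389, -0.587, 0.394]
ft_force: [0.3, 0.2, 0.4]
gripper_width: 0.363
```

```bash
python3 - <<'E'
from h import *
import pickle
st(); w=cam('wrist');t=cam('top');a=cam('scene'); pickle.dump((a,w,t),open('rel.pkl','wb'))
h=cv2.cvtColor(w['img'],cv2.COLOR_BGR2HSV);m=((h[...,1]<30)&(h[...,2]>150)).astype(np.uint8)
for c in cv2.findContours(m,0,2)[0]:
    if cv2.contourArea(c)>1500:
        rr=cv2.minAreaRect(c); print(rr)
        for p in cv2.boxPoints(rr):
            d=ray(w,*p,.05)-vo; print(p,'vice',d@vex,d@vey)
# moving jaw push point target frame
print('seat',vp(.054,0,.035))
h=cv2.cvtColor(a['img'],cv2.COLOR_BGR2HSV);m=((h[...,1]<45)&(h[...,2]>120)).astype(np.uint8);m[:160]=0;m[210:]=0;m[:,:255]=0;m[:,330:]=0
print([cv2.boundingRect(c) for c in cv2.findContours(m,0,2)[0]])
for y in(-.1,.1):
  for x in(.0355,.0605): print('scene pred',y,x,[proj(a,vp(x,y,z)).round(1) for z in(.035,.05)])
E
```

```text
t 19.15 grasp [ 0.5041 -0.1502  0.1781] 
M [[ 0.0097  0.9218 -0.3876]
 [-0.0023 -0.3876 -0.9218]
 [-1.      0.0098 -0.0017]] 
q [-0.3127  0.3618  1.9018  0.0011  0.8681  0.0846] F [0.2836 0.1964 0.3937] T [-0.0038  0.0686 -0.04  ] w 0.3631686555408584
((21.5, 250.5), (43.0, 89.0), 0.0)
[  0. 295.] vice -0.26454702025586374 -0.15955960037023081
[  0. 206.] vice -0.23710297574165556 -0.06477843966174505
[ 43. 206.] vice -0.19780695037531315 -0.06473480650878591
[ 43. 295.] vice -0.22151397709217371 -0.1596467834714961
((416.2605285644531, 93.79676818847656), (69.60908508300781, 54.03190231323242), 1.3322197198867798)
[380.8373 119.9962] vice 0.10934581685924438 0.01345840621995933
[382.0935  65.9789] vice 0.1075233610777641 0.056377385781361485
[451.6838  67.5973] vice 0.16483218450101583 0.055437803793164035
[450.4276 121.6146] vice 0.1695066388046277 0.012323975890752988
((504.2911071777344, 59.97803497314453), (47.06517791748047, 49.84188461303711), 88.40885925292969)
[478.7263  37.1465] vice 0.1835322381681064 0.07811258293863031
[528.549   35.7625] vice 0.22341092629088813 0.07934
[... 693 characters left out ...]
216088194561
[464.8588  83.8353] vice 0.17752149800697423 0.04296470653321658
seat [ 0.5275 -0.1014  0.035 ]
[(313, 204, 1, 1), (314, 202, 1, 1), (317, 200, 1, 1), (317, 194, 1, 5), (256, 191, 1, 1), (316, 188, 1, 2), (263, 188, 10, 4), (256, 188, 1, 1), (317, 183, 1, 3), (256, 180, 1, 3), (257, 177, 1, 2), (317, 176, 13, 18), (274, 173, 1, 3), (262, 172, 12, 11), (257, 171, 1, 4), (323, 166, 2, 4), (284, 164, 23, 37)]
scene pred -0.1 0.0355 [array([292.3, 201. ]), array([292.2, 195. ])]
scene pred -0.1 0.0605 [array([303.1, 200.6]), array([303.1, 194.7])]
scene pred 0.1 0.0355 [array([289.3, 169.3]), array([289.2, 164.2])]
scene pred 0.1 0.0605 [array([298.5, 169.1]), array([298.4, 164. ])]
```

The bar lies level, at vice x 33 to 60 and y ±99 mm, centred between the jaws. Next I move the shut fingers in front of the front jaw.

```bash
python3 - <<'E'
from h import *
for z in(.11,.063): plan(vp(-.031,0,z+.0187),down(vyaw))
E
```

```text
[ 43.6 -78.5 -54.7   0.2  -0.    0. ] rows>=2.1
[ 90.6 -78.5 -54.6   0.2  -0.    0. ] rows>=2.6
```

>>> servo_tool(motion=[[0, -30, -22, 0, 0, 0, 0], [10, -60, -42, 0, 0, 0, 0], [30, -79, -54.5, 0, 0, 0, 0], [44, -79, -54.5, 0, 0, 0, 0], [44, -79, -54.5, 0, 0, 0, 0], [44, -79, -54.5, 0, 0, 0, 0]])

```text
time_s: 19.9
position: [0.4485, -0.0682, 0.0761]
eef_rot: [-0.589, -0.392, 0.589, -0.39]
ft_force: [-0.7, -0.8, 0.8]
gripper_width: 0.006
```

```bash
python3 - <<'E'
from h import *
st(); plan(vp(-.031,0,.063+.0187),down(vyaw))
w=cam('wrist')
# tip position vs jaw in wrist view: moving plate / jaw blue edges along column line of vice
h=cv2.cvtColor(w['img'],cv2.COLOR_BGR2HSV); blue=((h[...,0]>100)&(h[...,0]<125)&(h[...,1]>90)&(h[...,2]>50)).astype(np.uint8)
# candidate: look along vice y=+.03 and y=-.03 at z=.071 over x
for Y in(.02,.03,-.03):
    xs=np.arange(-.075,.1,.003); print(Y,''.join('B' if 0<=int(round(q[1]))<400 and blue[int(round(q[1])),int(round(q[0]))] else '.' for q in (proj(w,vp(x,Y,.071)) for x in xs)))
    print([w['img'][int(round(q[1])),int(round(q[0]))].tolist() for q in (proj(w,vp(x,Y,.069)) for x in np.arange(.012,.03,.002))])
E
```

```text
t 19.9 grasp [ 0.4487 -0.0683  0.1273] 
M [[-0.0024  0.9219 -0.3875]
 [ 0.0012 -0.3875 -0.9219]
 [-1.     -0.0027 -0.0002]] 
q [-0.1777  0.3627  2.0753  0.0012  0.7061  0.2193] F [-0.6864 -0.8056  0.7568] T [-0.0092  0.1136 -0.0172] w 0.005810734352105518
[45.6  0.8 -0.3  0.2 -0.   0.2] rows>=0.9
0.02 ..........BBBBBBBBBBB..BBBBBBBBB.................BBBBBBBB..
[[133, 95, 69], [131, 93, 68], [133, 94, 67], [127, 92, 65], [83, 87, 89], [166, 175, 180], [164, 174, 180], [81, 85, 86], [69, 73, 73]]
0.03 ..........BBB........BBBBBBBBBBB.................BBBBBBBB..
[[140, 102, 74], [134, 96, 70], [133, 95, 71], [137, 102, 80], [67, 69, 69], [169, 180, 184], [168, 180, 185], [99, 104, 106], [71, 74, 73]]
-0.03 ........................BBBBBBBB.................BBBBBBBB..
[[119, 84, 61], [119, 84, 62], [124, 89, 63], [124, 89, 65], [109, 115, 119], [147, 155, 161], [146, 153, 159], [103, 114, 129], [71, 74, 73]]
```

>>> servo_tool(motion=[[15, 0, 0, 0, 0, 0, 0], [28, 0, 0, 0, 0, 0, 0], [37, 0, 0, 0, 0, 0, 0], [42, 0, 0, 0, 0, 0, 0], [45.5, 0, 0, 0, 0, 0, 0], [45.5, 0, 0, 0, 0, 0, 0]])

```text
time_s: 20.55
position: [0.4491, -0.0683, 0.0313]
eef_rot: [0.589, 0.392, -0.589, 0.391]
ft_force: [0.1, 0.7, 0.1]
gripper_width: 0.002
```

>>> servo_tool(motion=[[0, 2, 0, 0, 0, 0, 0], [0, 4, 0, 0, 0, 0, 0], [0, 6, 0, 0, 0, 0, 0], [0, 8, 0, 0, 0, 0, 0], [0, 10, 0, 0, 0, 0, 0], [0, 12, 0, 0, 0, 0, 0], [0, 14, 0, 0, 0, 0, 0], [0, 16, 0, 0, 0, 0, 0]])

```text
time_s: 21.35
position: [0.4638, -0.0744, 0.0313]
eef_rot: [0.589, 0.392, -0.589, 0.391]
ft_force: [-1.9, 1.5, 0.4]
gripper_width: 0.006
```

The fingers meet the jaw, with about 2 N of friction. I go on until it nips.

>>> servo_tool(motion=[[0, 2, 0, 0, 0, 0, 0], [0, 4, 0, 0, 0, 0, 0], [0, 6, 0, 0, 0, 0, 0], [0, 7, 0, 0, 0, 0, 0], [0, 8, 0, 0, 0, 0, 0]])

```text
time_s: 21.85
position: [0.4711, -0.0775, 0.0313]
eef_rot: [0.589, 0.392, -0.589, 0.391]
ft_force: [-2.5, 0.4, 0.8]
gripper_width: 0.008
```

>>> servo_tool(motion=[[0, 1, 0, 0, 0, 0, 0], [0, 2, 0, 0, 0, 0, 0], [0, 3, 0, 0, 0, 0, 0], [0, 4, 0, 0, 0, 0, 0]])

```text
time_s: 22.25
position: [0.4746, -0.079, 0.0313]
eef_rot: [-0.589, -0.392, 0.589, -0.391]
ft_force: [-3.7, -0.0, 0.6]
gripper_width: 0.006
```

>>> servo_tool(motion=[[0, 1, 0, 0, 0, 0, 0], [0, 2, 0, 0, 0, 0, 0], [0, 2, 0, 0, 0, 0, 0]])

```text
time_s: 22.55
position: [0.4768, -0.0799, 0.0313]
eef_rot: [0.589, 0.392, -0.589, 0.391]
ft_force: [-3.3, -0.0, -1.5]
gripper_width: 0.004
```

>>> servo_tool(motion=[[0, 1, 0, 0, 0, 0, 0], [0, 2, 0, 0, 0, 0, 0], [0, 2, 0, 0, 0, 0, 0]])

```text
time_s: 22.85
position: [0.4769, -0.08, 0.0312]
eef_rot: [-0.588, -0.392, 0.59, -0.39]
ft_force: [-6.9, 2.1, 4.8]
gripper_width: 0.005
```

>>> servo_tool(motion=[[0, 1, 0, 0, 0, 0, 0], [0, 2, 0, 0, 0, 0, 0], [0, 2, 0, 0, 0, 0, 0]])

```text
time_s: 23.15
position: [0.4768, -0.0801, 0.031]
eef_rot: [-0.588, -0.393, 0.591, -0.389]
ft_force: [-11.7, 6.1, 9.7]
gripper_width: 0.003
```

The jaw has stopped dead at about 13 N, so the bar is nipped. A little more press, then I back off and lift away.

>>> servo_tool(motion=[[0, 1, 0, 0, 0, 0, 0], [0, 1, 0, 0, 0, 0, 0], [0, -4, 0, 0, 0, 0, 0], [0, -12, 0, 0, 0, 0, 0], [0, -15, 0, 0, 0, 0, 0], [-10, -15, 0, 0, 0, 0, 0], [-40, -15, 0, 0, 0, 0, 0], [-80, -15, 0, 0, 0, 0, 0], [-125, -15, 0, 0, 0, 0, 0], [-160, -15, 0, 0, 0, 0, 0], [-160, -15, 0, 0, 0, 0, 0], [-160, -15, 0, 0, 0, 0, 0]])

```text
time_s: 24.35
position: [0.4675, -0.0759, 0.1927]
eef_rot: [0.59, 0.391, -0.588, 0.392]
ft_force: [-1.2, 0.3, -0.3]
gripper_width: 0.008
```

```bash
python3 - <<'E'
from h import *
st(); w=cam('wrist');a=cam('scene')
import pickle; pickle.dump((w,a),open('fin.pkl','wb'))
h=cv2.cvtColor(w['img'],cv2.COLOR_BGR2HSV);m=((h[...,1]<30)&(h[...,2]>150)).astype(np.uint8)
for c in cv2.findContours(m,0,2)[0]:
    if cv2.contourArea(c)>1500:
        rr=cv2.minAreaRect(c); P=[ray(w,*p,.05)-vo for p in cv2.boxPoints(rr)]; print([(round(d@vex,4),round(d@vey,4)) for d in P],rr[2])
xs=np.arange(-.03,.09,.002)
for Y in(-.03,0,.03): print(Y,' '.join('%d'%(w['img'][int(round(q[1])),int(round(q[0]))].mean()) for q in (proj(w,vp(x,Y,.069 if x<.045 or x>.064 else .05)) for x in xs)))
# square bar in scene: unchanged?
h=cv2.cvtColor(a['img'],cv2.COLOR_BGR2HSV);m=((h[...,1]<45)&(h[...,2]>140)).astype(np.uint8);m[:225]=0;m[265:]=0;m[:,:300]=0;m[:,400:]=0
print([cv2.boundingRect(c) for c in cv2.findContours(m,0,2)[0]])
print('end px pred scene near/far',proj(a,vp(.054,-.1,.05)),proj(a,vp(.054,-.1,.035)))
E
```

```text
t 24.35 grasp [ 0.4674 -0.0759  0.2439] 
M [[ 0.0033  0.9218 -0.3876]
 [ 0.0002 -0.3876 -0.9218]
 [-1.      0.0029 -0.0014]] 
q [-0.1867  0.1935  1.9542  0.001   0.9908  0.2108] F [-1.2114  0.3098 -0.2689] T [-0.0884  0.1023  0.0303] w 0.007805318537185205
[(np.float64(-0.4012), np.float64(0.0666)), (np.float64(-0.2866), np.float64(0.1069)), (np.float64(-0.2507), np.float64(-0.0863)), (np.float64(-0.3852), np.float64(-0.1424))] 67.85482025146484
[(np.float64(0.0337), np.float64(-0.0986)), (np.float64(0.0399), np.float64(0.101)), (np.float64(0.0659), np.float64(0.0993)), (np.float64(0.0644), np.float64(-0.1011))] 4.39870548248291
-0.03 65 54 60 58 64 64 62 57 54 58 81 80 87 89 93 92 92 98 92 66 74 84 99 99 101 101 110 112 102 99 100 99 132 169 176 197 207 207 209 209 211 128 144 150 151 152 149 68 162 173 175 63 76 99 102 105 105 103 101 97
0 53 55 54 71 86 87 83 78 75 78 89 76 68 65 60 64 71 79 107 77 68 93 96 96 106 106 101 96 101 100 99 95 99 173 172 188 211 208 208 209 154 116 141 150 150 151 151 68 164 175 176 73 84 101 103 105 108 107 107 108
0.03 207 209 207 204 206 207 230 234 234 234 214 178 159 159 158 157 157 77 65 43 76 98 106 104 105 107 106 106 106 101 100 105 64 178 177 204 211 210 210 210 225 220 229 199 163 150 152 71 156 174 161 67 79 98 109 108 109 109 107 104
[(317, 243, 8, 5)]
end px pred scene near/far [300.2724 194.8161] [300.3009 200.7301]
```

```bash
python3 - <<'E'
from h import *
w=cam('wrist'); st(); g=cv2.cvtColor(w['img'],cv2.COLOR_BGR2HSV); xs=np.arange(.02,.085,.0005)
for Y in(-.092,-.08,-.065,-.05,.05,.065,.08,.092):
    f=np.array([((g[int(round(v)),int(round(u))][1]<30)&(g[int(round(v)),int(round(u))][2]>130)) for u,v in (proj(w,vp(x,Y,.05)) for x in xs)]); k=xs[f]; print(Y,k.min().round(4),k.max().round(4),np.median(k).round(4))
E
```

```text
t 24.5 grasp [ 0.4659 -0.0756  0.2415] 
M [[-0.0023  0.9218 -0.3876]
 [ 0.0012 -0.3876 -0.9218]
 [-1.     -0.0026 -0.0003]] 
q [-0.1866  0.197   1.9563  0.001   0.9907  0.2109] F [ 0.2133 -0.2737 -0.3373] T [-0.1026  0.1035 -0.0135] w 0.0024286827908203113
-0.092 0.0405 0.064 0.0523
-0.08 0.04 0.0645 0.0523
-0.065 0.0405 0.0645 0.0525
-0.05 0.0395 0.065 0.0523
0.05 0.0405 0.0655 0.053
0.065 0.0405 0.0655 0.053
0.08 0.041 0.0655 0.0533
0.092 0.0405 0.0645 0.0525
```

The bar is square to the jaws, its 25 mm filling the gap from x 40 to 65 mm, and it is centred. I hand in.

```bash
python3 - <<'E'
from plant import r
print(r.sign_off())
E
```

```text
the job is handed in; nothing more can be done
None
```

I drew the wide bar out of the box over the keeper at a slope of about 1 in 9 and laid it flat on the vice's guide rods. I then pushed the front jaw up with the shut fingers until the bar was nipped, and handed in at about 24.5 s. There is no verdict back yet.

**Last checks (wrist camera after the fingers had lifted clear, plus push force):**
- **Bar position:** it spans vice x 40 to 65 mm and y ±100 mm. It lies square to the jaws to within about 1 mm.
- **Nip:** the plate faces are about 25 mm apart, so the jaws fill against the bar. The push stopped dead, with the force rising from about 3 N to about 13 N, plus 1 mm more of commanded push.
- **Square bar:** it has not moved in the scene view.

**What failed or disagreed:**
- **First grasp:** the fingers shut just above the bar. A light touch on its top showed the real fingertips sit about 32.5 mm short of the reported TCP. I used that correction from then on, and the second grasp read 25 mm.
- **Camera agreement:** the top and wrist cameras differed by up to 7 mm on where the vice was and 3 to 4 mm on the bar. I worked from values in between. My frame puts the nipped bar's centre at x about 53 mm, against the stated 54, which is within that uncertainty.
- **Pictures:** I used all 12 viewable pictures before placing the bar, so the placing and nipping were checked by measurement and force only, not by eye.

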